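# Tip a screwdriver up in a tilting cradle and rack it

## Task

Rack the screwdriver: lay it in the level tilting cradle with its blade towards the foot plate and let go, then swing the cradle up against its stop so that it stands the screwdriver up without you holding the screwdriver. Then take the screwdriver out by the end of its handle and stand it blade down in any one of the holes of the tool block, fully in, and let go. Leave the other things on the bench where they lie.

Things in the scene. Friction and masses are not known exactly. Their poses are not given: they have to be found in the camera images.
- screwdriver: The only screwdriver, 180 mm long, 0.06 kg, lying on the bench on two low feet that stop it rolling. Origin below the middle of its length, at bench level as it lies, own z up. Its axis runs along own y, 13.5 mm above the origin. It balances at about y = +40 mm.
- handle_end (a point): End of the screwdriver's handle, on its axis (own y = +90 mm); axes as the screwdriver. The fluted handle, 26 mm thick, is 85 mm long (own y +5 to +90 mm).
- blade_tip (a point): End of the screwdriver's blade, on its axis (own y = -90 mm); axes as the screwdriver. The round shank, 6.4 mm thick, is 95 mm long.
- cradle (a joint): Hinge of the tilting cradle in rad: 0 level, 1.31 swung up against the stop (75 degrees). A stiff hinge: it stays where it is left (about 0.45 N m of friction, 4 to 6 N at the lever knob). It starts between 0 and 0.08. Raised, its open end stands 235 mm above the bench: take the screwdriver over or round it.
- cradle_seat (a point): On the cradle floor's centre line, at the inner face of its upright foot plate (28 mm high above the floor); 80 mm above the bench when level. Axes: y along the trough, from foot plate to open end; z square to the floor; x across. The hinge runs along x, 10 mm below this point; raising turns y upward. A screwdriver laid with its own y along this y has its axis 13.5 mm above the floor.
- tongue_end (a point): Open end of the cradle's floor, centre line, floor level, 167 mm along y from the seat; axes as the seat. From the seat: guides beside the shank y = 15 to 33 mm, gap 17 mm, 20 mm high; flared walls beside the handle y = 40 to 128 mm, gap 37 mm, 26 mm high; beyond, only a tongue 16 mm wide, 6 mm thick: fingers can straddle the handle there. Raised, the screwdriver slides down to the foot plate.
- lever_knob (a point): Centre of the 22 mm ball knob on the cradle's lever, a 10 mm rod 115 mm long from the hinge line (70 mm above the bench), 98 mm beside the trough on its -x side. It turns with the cradle: at 0 it leans towards the trough's open end, 52 degrees above y. Pushing it level, away from the open end, over the top, raises the cradle; it ends 37 degrees past upright.
- tool_block: Wooden block fixed to the bench, 60 mm (x) by 150 mm (y), 85 mm high; origin under its centre, z up. Three upright round holes, 17 mm wide and 80 mm deep, in a row along y, 45 mm apart, all empty. It and the screwdriver stand one left, one right of the cradle. A tall press stands behind the right-hand place (x beyond 0.62 m, y from -0.25 to -0.55 m).
- tool_block_hole0 (a point): Centre of the mouth of the hole at y = -45 mm, level with the top of the block.
- tool_block_hole1 (a point): Centre of the mouth of the middle hole.
- tool_block_hole2 (a point): Centre of the mouth of the hole at y = +45 mm.
- cradle_stand: Fixed stand of the cradle; base plate 140 by 200 by 10 mm. Origin on the bench under the middle of the hinge, axes as the level cradle; the plate reaches from x = -85 to +55 mm and y = -67 to +133 mm. The trough's open end points roughly towards the robot.
- cutter: Bystander: side cutters lying, 56 x 132 x 12 mm. Origin under the centre.
- marker: Bystander: marker pen lying, 15 x 124 x 15 mm. Origin under the centre.
- can: Bystander: squat plastic bottle, 48 mm wide, 52 mm high. Origin under the centre.
- reel: Bystander: small wire reel standing on its flange, 62 mm wide, 36 mm high. Origin under the centre.
- small_carton: Bystander: small carton, 55 x 60 x 28 mm. Origin under the centre.
- battery: Bystander: battery pack with leads, 108 x 117 x 26 mm. Origin under the centre.
- strap_tote: Obstacle, fixed: low open tote heaped with black straps, its long side (297 mm) pointing away from the robot, 182 mm wide; walls 70 mm high, straps up to about 120 mm. Origin under its centre.

How it is judged:
On the way, in this order (a step that is already met when the one before it is completed fails the run):
1. the screwdriver lies released in the level cradle, blade towards the foot plate (value of joint cradle below 0.3 rad and x of blade_tip in the frame of cradle_seat between -0.012 and 0.012 m and y of blade_tip in the frame of cradle_seat between -0.005 and 0.03 m and z of blade_tip in the frame of cradle_seat below 0.024 m and angle between the y axis of screwdriver and the y axis of cradle_seat, either way round below 0.15 rad and contact force between each of the arm, the fingers and screwdriver below 0.3 N), for 0.2 s.
2. the cradle is up against its stop (above 1.2 rad) with the screwdriver lying in it, nobody holding the screwdriver (value of joint cradle above 1.2 rad and x of blade_tip in the frame of cradle_seat between -0.014 and 0.014 m and y of blade_tip in the frame of cradle_seat below 0.03 m and z of blade_tip in the frame of cradle_seat below 0.03 m and angle between the y axis of screwdriver and the y axis of cradle_seat, either way round below 0.2 rad and contact force between each of the arm, the fingers and screwdriver below 0.3 N), for 0.2 s.
At the end, for the whole second after the job is handed in: The screwdriver stands released and still (below 0.1 m/s), blade down, in one of the three holes of the tool block: its blade tip within 12 mm of the hole's axis and less than 20 mm above the bench (at most 15 mm off the hole's floor), its axis within 0.22 rad of upright ((horizontal distance between blade_tip and tool_block_hole0 below 0.012 m or horizontal distance between blade_tip and tool_block_hole1 below 0.012 m or horizontal distance between blade_tip and tool_block_hole2 below 0.012 m) and height (world z) of blade_tip below 0.02 m and angle between screwdriver's own y axis and vertical below 0.22 rad and linear speed of screwdriver below 0.1 m/s); the robot touches nothing.
It fails at once if a bystander is moved by more than 40 mm (distance of any of cutter, marker, can, reel, small_carton, battery from where it was at the start of the episode above 0.04 m).
It also fails if it takes over 72 s, if anything falls off the work surface, if the arm or the gripper's body presses on something with over 40 N, if the wrist force passes 120 N, or if a joint passes its speed limit or range.

## Robot

A 6-joint arm with a two-finger parallel gripper is mounted at the origin on a cart in front of the work surface, level with it; the furniture and walls round the work are solid. World frame = base frame: x ahead of the robot, y to its left, z up, the work surface at z = 0. Lengths are in m, angles in rad, forces in N, time in s.
With the tool pointing down it reaches from about 0.275 to 0.875 m from the base axis. Payload 12.5 kg.
Tool frame: the origin (TCP) lies on the centre line of the jaws, within the pads' length; the fingertips stand r.finger_overhang ahead of it and the grasp point (between the pads) lies 3 mm ahead of it (r.finger_overhang is the distance from the TCP to the fingertips, in m); z points along the fingers, y is the line along which they close (so a half turn about z gives the same grasp; the last joint's range is limited). The gripper opens to 85 mm and grips with 20 to 120 N. Pads are 22 mm wide; open, the fingers measure 114 mm over their backs; the gripper's body (76 mm by 85 mm) begins 54 mm behind the grasp point. The pads swing forward as they close: fully open they stand 13 mm farther back than shut.
Start: joints at [-1.257, 0.351, 1.652, -0, 1.139, -0.085], TCP at [0.214, -0.507, 0.223] pointing down, gripper open.
Joint ranges: [-2.75, 2.75], [-0.79, 2.1], [0.01, 2.65], [-1.57, 4.71], [0.07, 3.14], [-2.87, 2.87]. Speed limits (rad/s): [2.22, 2.22, 2.79, 3.14, 3.14, 3.14].

## Interface

Orientations are given as a unit quaternion [x, y, z, w].
In Python, from cell import r, optics gives the robot as it stands. The module is installed in compiled form; this text tells all that it offers. Calls block until the motion is done:
- r.move_to(position, orientation): joint-space move of the TCP to a pose.
- r.move_linear(position, rot=None, vel=0.15): straight line of the TCP; rot=None keeps the orientation; vel is the mean speed in m/s.
- r.set_joints(angles): joint-space move.
- r.set_gripper(opening, squeeze=None): opening from 0.0 (shut) to 1.0 (fully open); squeeze is the grip in N (None keeps the last); returns when the fingers have stopped.
- r.sleep(seconds).
- r.inverse_kinematics(position, orientation): joint angles nearest the present ones, or None.
- optics.get_image(name): name is "side" or "top" or "wrist"; returns a dict with "pixels" (384x512x3 uint8, red, green, blue), "depth" (384x512 float32, m along the optical axis (not along the pixel's ray), 0 where there is no reading), "fx", "fy", "cx", "cy" (pixels), "camera_from_world" (4x4, takes a point from world to camera coordinates); the wrist camera has in their place "mount" (4x4, takes a point from camera to tool coordinates, whose origin is the TCP and whose axes are the flange's). Camera axes: x right, y down, z forward; pixel columns grow to the right and rows downward; lengths in m; the calibration is good to about 2 mm. A picture is of the moment at which its call begins: read the wrist's pose just before it.
A pose or a line that the arm cannot do raises r.PlanningError and nothing moves.
- r.hand_in(): hands the job in; it is judged then, once.
Readings, each from a call of its own:
- r.current_t(): time.
- r.current_q(): joint angles.
- r.current_qvel(): joint speeds.
- r.current_effort(): joint torques, N m.
- r.current_tool_pos(): TCP position.
- r.current_ee_rot(): TCP orientation.
- r.current_contact_force(): force on the tool from outside, world axes, zero at the start.
- r.current_torque(): the same for the moment, N m.
- r.current_opening(): opening from 0.0 (shut) to 1.0 (fully open).
- r.current_finger_force(): force on a finger pad.
Only numpy, scipy, OpenCV 4.12 (cv2) and the standard library are available. Lean on these libraries where they do the work, as an engineer would, in place of code of your own. Each camera call takes 0.05 s, during which the arm holds its last target. There are 200 camera calls.

## Working session

There is one attempt and no reset: what is moved stays moved. The work goes in short steps, each a Python script; the robot and the scene stay as the last script left them, time stands still between calls to the robot, and variables do not carry over. Pictures are saved under pics/ and viewed, at most 14 in all, crops included, and the job is handed in when it is done.

```bash
mkdir -p pics
cat > h.py <<'E'
import numpy as np, cv2, pickle
from scipy.spatial.transform import Rotation as R
from cell import r, optics
def shot(name, tag):
    p=r.current_tool_pos(); q=r.current_ee_rot()
    im=optics.get_image(name); im['tp']=p; im['tq']=q
    pickle.dump(im,open(f'pics/{tag}.pkl','wb'))
    cv2.imwrite(f'pics/{tag}.png',cv2.resize(im['pixels'][:,:,::-1],None,fx=1.5,fy=1.5,interpolation=cv2.INTER_CUBIC)); return im
def load(tag): return pickle.load(open(f'pics/{tag}.pkl','rb'))
def wfc(im):
    if 'camera_from_world' in im: return np.linalg.inv(np.array(im['camera_from_world']))
    T=np.eye(4); T[:3,:3]=R.from_quat(im['tq']).as_matrix(); T[:3,3]=im['tp']; return T@np.array(im['mount'])
def px(im,u,v,z=None):
    """pixel (native) -> world by depth, or on plane z"""
    T=wfc(im); d=np.array([(u-im['cx'])/im['fx'],(v-im['cy'])/im['fy'],1.0])
    if z is None: 
        return T[:3,:3]@(d*im['depth'][int(round(v)),int(round(u))])+T[:3,3]
    w=T[:3,:3]@d; return T[:3,3]+w*(z-T[2,3])/w[2]
E
python3 - <<'E'
from h import *
for n in('top','side'): im=shot(n,n+'0'); print(n,wfc(im)[:3,3].round(3),im['fx'])
print(r.finger_overhang,r.current_t(),r.current_ee_rot(),r.current_q())
E
```

```text
top [0.309 0.056 1.274] 383.7828550132667
side [-0.246  1.178  1.166] 475.92635772766886
0.022 0.1 [ 9.80183441e-01  1.98091226e-01 -6.31259089e-05 -5.32328612e-04] [-1.25660404e+00  3.51222100e-01  1.65233250e+00 -3.83769428e-06
  1.13911017e+00 -8.46265041e-02]
```

View pics/top0.png

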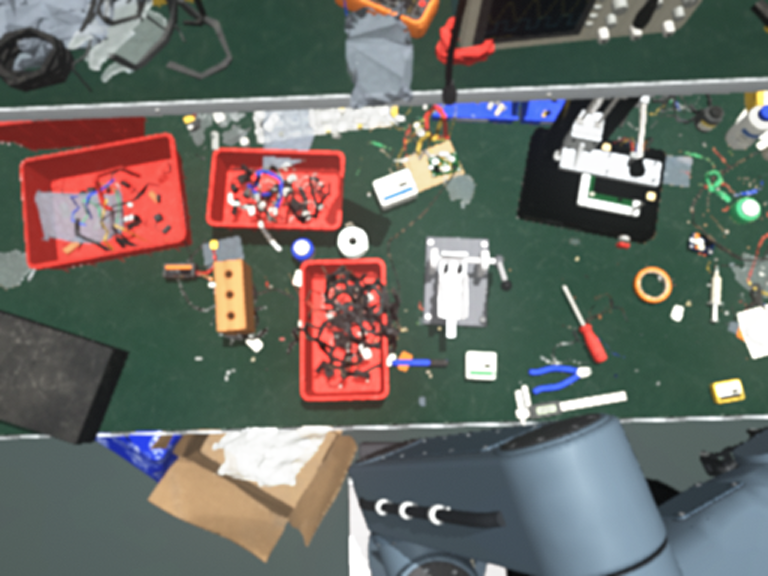

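View pics/side0.png

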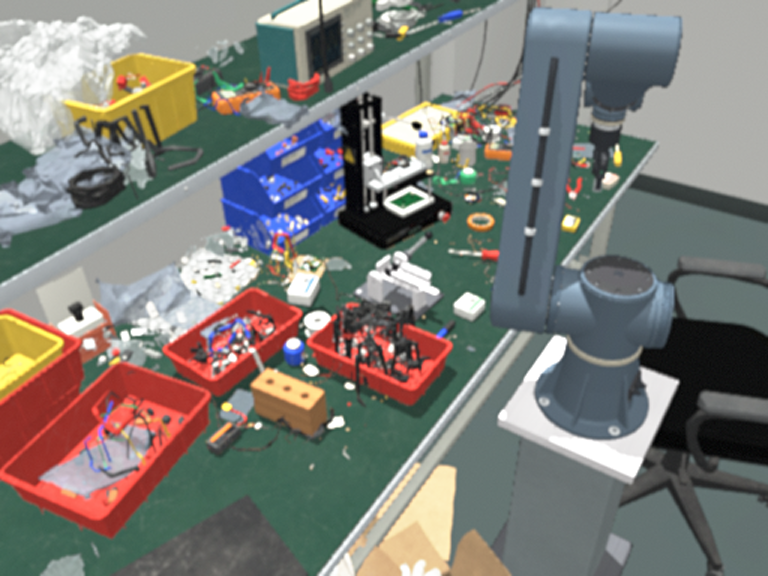

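The top view (1.5x pixels) shows the screwdriver blade tip at (565,288) and its handle end at (603,360). The cradle trough runs from about (455,250) to its tongue end at (450,335), with the knob near (506,284). The tool block is at (232,297). I'll compute coarse positions, then take wrist views of each.

Run:
```python
from h import *
im=load('top0')
for n,u,v,z in [('tip',565,288,.0135),('hend',603,360,.0135),('tongue',450,335,.08),('foot',455,255,.09),('knob',506,284,.16),('h0',232,264,.085),('h1',232,294,.085),('h2',232,324,.085)]:
    print(n,px(im,u/1.5,v/1.5,z).round(3),px(im,u/1.5,v/1.5).round(3))
print(np.array(load('top0')['camera_from_world']).round(2))
down=lambda yaw:(R.from_euler('z',yaw)*R.from_quat([1,0,0,0])).as_quat()
# wrist views
w=optics.get_image('wrist'); print(np.array(w['mount']).round(3),w['fx'])
for tag,p in [('w_sd',[.38,-.30,.33]),('w_cr',[.38,-.10,.40]),('w_bl',[.40,.29,.36])]:
    for yaw in(0,np.pi/2,-np.pi/2,np.pi):
        q=r.inverse_kinematics(p,down(yaw)); print(tag,yaw,None if q is None else np.round(q,2))
```

```text
tip [ 0.537 -0.329  0.014] [ 0.536 -0.327  0.019]
hend [ 0.376 -0.396  0.014] [ 0.376 -0.391  0.026]
tongue [ 0.434 -0.063  0.08 ] [ 0.434 -0.063  0.084]
foot [ 0.602 -0.082  0.09 ] [ 0.598 -0.08   0.107]
knob [ 0.522 -0.17   0.16 ] [ 0.52  -0.167  0.173]
h0 [0.6   0.393 0.085] [0.601 0.394 0.083]
h1 [0.535 0.392 0.085] [0.541 0.401 0.052]
h2 [0.471 0.391 0.085] [0.471 0.39  0.087]
[[-0.03 -1.   -0.03  0.1 ]
 [-0.98  0.03 -0.19  0.54]
 [ 0.19  0.02 -0.98  1.19]
 [ 0.    0.    0.    1.  ]]
[[ 0.002 -0.958 -0.288  0.072]
 [ 1.     0.002 -0.     0.001]
 [ 0.001 -0.288  0.958 -0.15 ]
 [ 0.     0.     0.     1.   ]] 318.52506418732577
w_sd 0 [-0.76  0.13  1.66 -0.    1.34  0.81]
w_sd 1.5707963267948966 [-0.76  0.13  1.66 -0.    1.34 -0.76]
w_sd -1.5707963267948966 [-0.76  0.13  1.66 -0.    1.34  2.38]
w_sd 3.141592653589793 [-0.76  0.13  1.66 -0.    1.34 -2.34]
w_cr 0 [-0.38 -0.09  1.73 -0.    1.5   1.19]
w_cr 1.5707963267948966 [-0.38 -0.09  1.73 -0.    1.5  -0.38]
w_cr -1.5707963267948966 [-0.38 -0.09  1.73 -0.    1.5   2.77]
w_cr 3.141592653589793 [-0.38 -0.09  1.73 -0.    1.5  -1.95]
w_bl 0 [ 0.53  0.14  1.59 -0.    1.42  2.1 ]
w_bl 1.5707963267948966 [ 0.53  0.14  1.59 -0.    1.42  0.53]
w_bl -1.5707963267948966 [ 0.53  0.14  1.59 -0.    1.42 -2.61]
w_bl 3.141592653589793 [ 0.53  0.14  1.59 -0.    1.42 -1.04]
```

```bash
cat >> h.py <<'E'
def down(yaw): return (R.from_euler('z',yaw)*R.from_quat([1,0,0,0])).as_quat()
E
python3 - <<'E'
from h import *
r.set_joints(r.inverse_kinematics([.40,-.33,.26],down(0.4))); im=shot('wrist','w_sd')
r.move_to([.44,-.11,.32],down(0.0)); im=shot('wrist','w_cr')
print(r.current_t(), r.current_q().round(2))
a=cv2.resize(load('w_sd')['pixels'][:,:,::-1],None,fx=1.5,fy=1.5,interpolation=cv2.INTER_CUBIC)
E
```

```text
2.1917 [-0.35  0.08  1.75 -0.    1.31  1.22]
```

View pics/w_sd.png

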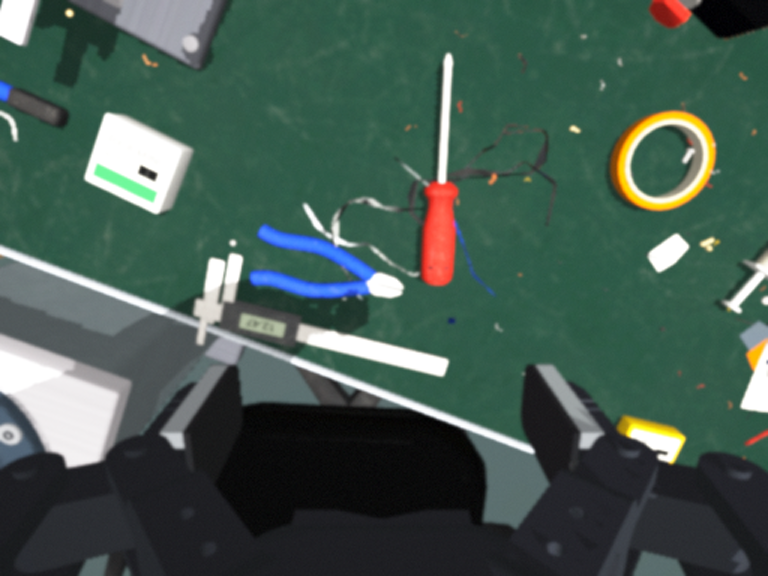

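View pics/w_cr.png

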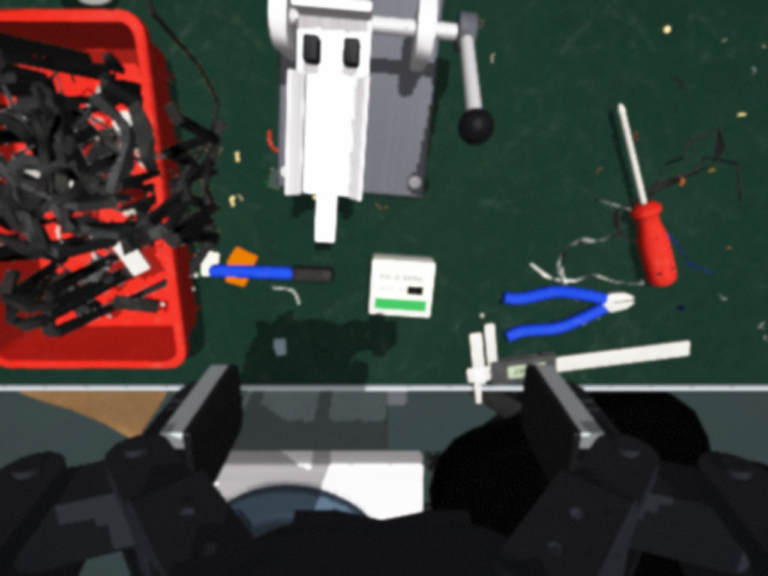

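In w_sd the tip is at (447,55) and the handle end at (438,284). The cutter head is at (385,286), clear of a grasp nearer mid-handle. In w_cr the tongue end is at (326,241), the guides at (312,48) and (351,48), and the knob at (475,127).

Run:
```python
from h import *
im=load('w_sd')
for n,u,v,z in [('tip',447,55,.0135),('hend',438,284,.0135),('cut',402,286,.012),('collar',441,186,.0135)]:
    print(n,px(im,u/1.5,v/1.5,z).round(4),px(im,u/1.5,v/1.5).round(4))
im=load('w_cr')
for n,u,v,z in [('tip',621,106,.0135),('hend',664,282,.0135),('tongueL',315,241,.08),('tongueR',336,241,.08),('tong',326,236,.08),('tong',327,215,.08),('fl',329,190,.08),('fl',331,140,.08),('fl',332,100,.08),('fl',333,60,.08),('fl',333,30,.08),('fp',333,14,.08),('fp',334,8,.108),('fp',334,3,.108),
 ('gL',312,62,.1),('gR',351,64,.1),('wL',292,192,.106),('wR',357,196,.106),('knob',475,127,.16),('baseplate corner',422,193,.01),('pivotL',283,20,.08),('pivR',428,20,.08)]:
    print(n,px(im,u/1.5,v/1.5,z).round(4),px(im,u/1.5,v/1.5).round(4))
```

```text
tip [ 0.5413 -0.3252  0.0135] [ 0.5413 -0.3252  0.0133]
hend [ 0.3741 -0.3955  0.0135] [ 0.376  -0.3936  0.0218]
cut [ 0.3598 -0.3678  0.012 ] [ 0.3592 -0.3681  0.0096]
collar [ 0.4509 -0.3624  0.0135] [ 0.4513 -0.361   0.0234]
tip [ 0.5406 -0.3269  0.0135] [ 0.5406 -0.3269  0.0135]
hend [ 0.3758 -0.3939  0.0135] [ 0.379  -0.3874  0.024 ]
tongueL [ 0.4307 -0.057   0.08  ] [ 4.14e-01 -4.58e-02  4.00e-04]
tongueR [ 0.4307 -0.0745  0.08  ] [ 0.4137 -0.0667 -0.001 ]
tong [ 0.4349 -0.0663  0.08  ] [ 0.4353 -0.0666  0.0821]
tong [ 0.4523 -0.0677  0.08  ] [ 0.4524 -0.0677  0.0805]
fl [ 0.4725 -0.0699  0.08  ] [ 0.4724 -0.0698  0.0791]
fl [ 0.5111 -0.0726  0.08  ] [ 0.5111 -0.0727  0.0806]
fl [ 0.5404 -0.0742  0.08  ] [ 0.5405 -0.0741  0.0785]
fl [ 0.5684 -0.0757  0.08  ] [ 0.5688 -0.0755  0.077 ]
fl [ 0.5886 -0.0763  0.08  ] [ 0.5888 -0.0762  0.0789]
fp [ 0.5991 -0.0766  0.08  ] [ 0.5964 -0.0777  0.0921]
fp [ 0.5964 -0.0799  0.108 ] [ 0.5967 -0.0798  0.1069]
fp [ 0.5994 -0.08    0.108 ] [ 0.5999 -0.0798  0.106 ]
gL [ 0.5642 -0.0627  0.1   ] [ 0.5646 -0.0623  0.097 ]
gR [ 0.5629 -0.0903  0.1   ] [ 0.5633 -0.0901  0.097 ]
wL [ 0.4736 -0.0448  0.106 ] [ 0.4732 -0.0442  0.1025]
wR [ 0.4707 -0.0937  0.106 ] [ 0.4706 -0.0936  0.1046]
knob [ 0.5192 -0.1697  0.16  ] [ 0.519  -0.1679  0.1701]
baseplate corner [ 0.4627 -0.1507  0.01  ] [ 0.4625 -0.1508  0.0086]
pivotL [ 0.5951 -0.0399  0.08  ] [ 0.5933 -0.0414  0.0882]
pivR [ 0.5953 -0.1459  0.08  ] [ 0.5929 -0.145   0.0911]
```

Run:
```python
from h import *
im=load('w_cr'); T=wfc(im)
v,u=np.mgrid[0:384,0:512]; d=im['depth']; P=np.stack([(u-im['cx'])/im['fx']*d,(v-im['cy'])/im['fy']*d,d],-1)@T[:3,:3].T+T[:3,3]
m=(d>0)&(np.abs(P[...,1]+.075)<.055)&(P[...,0]>.42)&(P[...,0]<.68)&(P[...,2]>.055); Q=P[m]
print(len(Q))
# longitudinal z profile on centre line and right-side knob sphere fit
for x in np.arange(.42,.66,.01):
    s=Q[(abs(Q[:,0]-x)<.005)&(abs(Q[:,1]+.075)<.012)]
    if len(s): print(x.round(2),len(s),np.percentile(s[:,2],[10,50,90]).round(4), s[:,1].min().round(3),s[:,1].max().round(3))
K=P[(d>0)&(abs(P[...,1]+.17)<.02)&(abs(P[...,0]-.525)<.02)&(P[...,2]>.158)]
from scipy.optimize import least_squares
f=least_squares(lambda c:np.linalg.norm(K-c,axis=1)-.011,[.525,-.17,.16],loss='soft_l1',f_scale=.001); print('knob',f.x,len(K),K[:,2].max())
t=P[(d>0)&(P[...,1]>.05)&(P[...,1]<.3)&(P[...,0]>.4)&(P[...,2]>.05)]; print('tote right edge y',np.percentile(t[:,1],1),'zmax',t[:,2].max())
I=im['pixels'][0:175,170:345,::-1]; cv2.imwrite('pics/c1.png',cv2.resize(I,None,fx=3.4,fy=3.4,interpolation=cv2.INTER_CUBIC))
```

```text
29651
0.43 463 [0.3431 0.3581 0.3705] -0.073 -0.063
0.44 1013 [0.3424 0.3644 0.3792] -0.075 -0.063
0.45 3185 [0.3528 0.3852 0.4074] -0.087 -0.063
0.46 2812 [0.4017 0.4089 0.4167] -0.087 -0.063
0.47 136 [0.079  0.08   0.0813] -0.085 -0.063
0.48 157 [0.0789 0.0798 0.0807] -0.087 -0.064
0.49 178 [0.0788 0.0799 0.0809] -0.087 -0.063
0.5 188 [0.0787 0.0797 0.0809] -0.087 -0.063
0.51 184 [0.0786 0.0796 0.0805] -0.087 -0.063
0.52 180 [0.0784 0.0794 0.0804] -0.086 -0.064
0.53 186 [0.0784 0.0796 0.0804] -0.086 -0.063
0.54 187 [0.0783 0.0794 0.0806] -0.087 -0.063
0.55 208 [0.0784 0.0792 0.0802] -0.087 -0.064
0.56 209 [0.0782 0.0793 0.0807] -0.087 -0.063
0.57 226 [0.0783 0.0798 0.0989] -0.086 -0.063
0.58 208 [0.0782 0.0795 0.0991] -0.086 -0.063
0.59 210 [0.0778 0.079  0.0801] -0.086 -0.063
0.6 317 [0.0793 0.1011 0.1074] -0.087 -0.063
knob [ 0.51952526 -0.17008997  0.16008385] 466 0.1728514179843046
tote right edge y 0.05158047114927384 zmax 0.12772305670195078
```

View pics/c1.png

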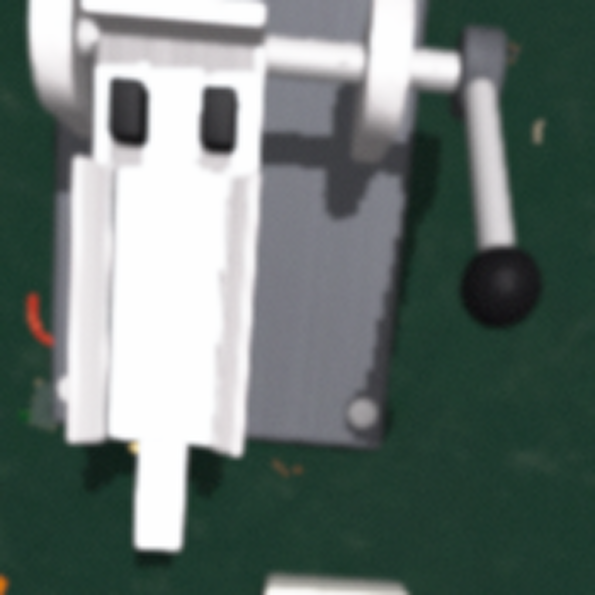

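Sizes check out: the screwdriver measures 179.7 mm. The predicted knob position (0.5196, -0.1703, 0.160) matches the fitted one (0.5195, -0.1701, 0.160), and the cradle is level. Next is the grasp.

```bash
cat >> h.py <<'E'
Y0=np.array([-.9974,.072,0]); X0=np.array([.072,.9974,0]); Z0=np.array([0,0,1.]); SEAT=np.array([.5973,-.0777,.080])
E
python3 - <<'E'
from h import *
C=np.array([.458,-.3604]); ys=np.array([-.9239,-.3824]); g=C+.052*ys
r.set_gripper(0.6)
r.move_to([*g,.12],down(.3924)); r.move_linear([*g,.025],vel=.12)
r.set_gripper(0.0,40); print(r.current_opening(),r.current_finger_force(),r.current_contact_force())
r.move_linear([*g,.25],vel=.2); print(r.current_opening(),r.current_t())
c=SEAT+.154*Y0
r.move_to([c[0],c[1],.25],down(-.0721)); r.move_linear([c[0],c[1],.16],vel=.15)
shot('wrist','w_held'); shot('side','s1'); print(r.current_t(),r.current_contact_force(),r.current_tool_pos())
E
```

```text
0.0005088241917835613 0.0 [-0.83631445 -0.2315203  -0.03845958]
-0.0009585405668208302 6.65
8.7 [ 0.59566911  0.63440373 -0.54697467] [ 0.44429438 -0.06690427  0.16091548]
```

View pics/w_held.png

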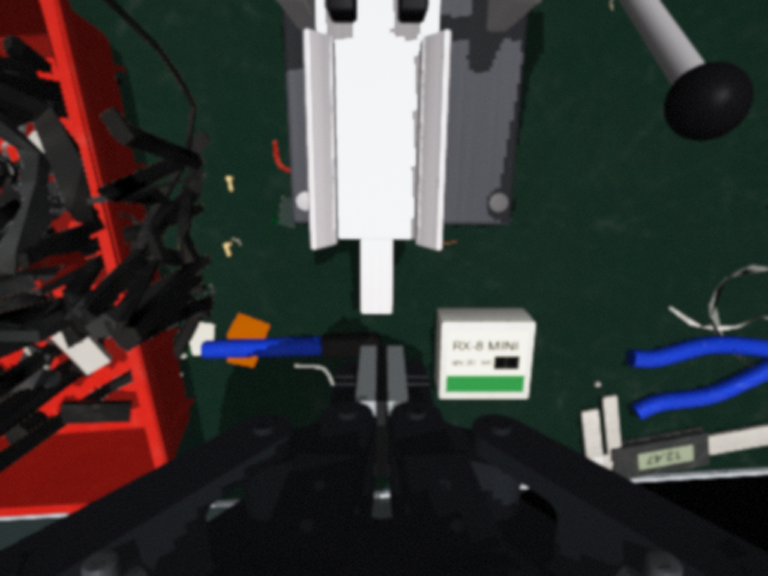

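The fingers shut fully, so the grasp missed. I'll look at where the screwdriver is now.

Run:
```python
from h import *
r.move_linear([.4443,-.0669,.25],vel=.2)
r.set_gripper(0.6)
r.move_to([.40,-.36,.20],down(.3924)); im=shot('wrist','w_sd2'); print(r.current_t())
```

```text
11.0417
```

View pics/w_sd2.png

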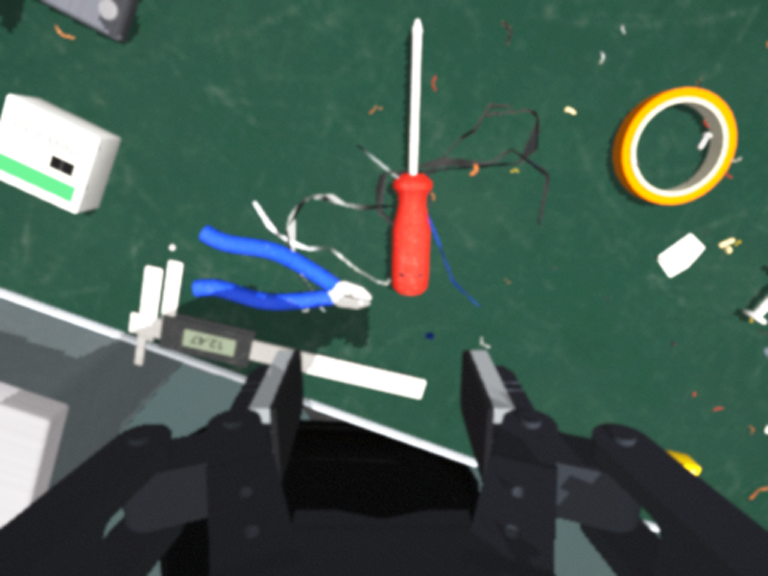

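Run:
```python
from h import *
im=load('w_sd2'); a=px(im,417/1.5,20/1.5,.0135); b=px(im,411/1.5,293/1.5,.0135); 
ys=(b-a)/np.linalg.norm(b-a); print(a.round(4),b.round(4),np.linalg.norm(b-a),ys.round(4), (b-.038*ys).round(4))
print(px(im,411/1.5,240/1.5), im['tp'],im['tq'])
# fingertip geometry from depth at opening .6: nearest pixels
T=wfc(im); Tm=np.array(im['mount'])
for u,v in [(280,355),(290,360),(478,355),(470,360),(265,400),(490,405)]:
    d=im['depth'][int(v/1.5),int(u/1.5)]; print(u,v,(Tm[:3,:3]@(np.array([(u/1.5-im['cx'])/im['fx'],(v/1.5-im['cy'])/im['fy'],1])*d)+Tm[:3,3]).round(4))
im=load('w_held'); Tm=np.array(im['mount'])
for u,v in [(367,350),(395,350),(367,380),(397,380),(368,398),(397,398)]:
    d=im['depth'][int(v/1.5),int(u/1.5)]; print(u,v,(Tm[:3,:3]@(np.array([(u/1.5-im['cx'])/im['fx'],(v/1.5-im['cy'])/im['fy'],1])*d)+Tm[:3,3]).round(4))
```

```text
[ 0.5421 -0.3255  0.0135] [ 0.3745 -0.3946  0.0135] 0.18127546519573087 [-0.9245 -0.3813  0.    ] [ 0.4097 -0.3801  0.0135]
[ 0.41322474 -0.37689919  0.02617741] [ 0.40033674 -0.35937316  0.2001464 ] [ 9.80832851e-01  1.94850991e-01  8.95023230e-05 -4.48800053e-05]
280 355 [ 0.0094 -0.0299 -0.0181]
290 360 [ 0.0094 -0.0262 -0.0216]
478 355 [ 0.0093  0.03   -0.0177]
470 360 [ 0.0094  0.027  -0.0213]
265 400 [ 0.0098 -0.0281 -0.0449]
490 405 [ 0.0096  0.0274 -0.0466]
367 350 [ 0.0101 -0.0032 -0.0151]
395 350 [ 0.0096  0.0055 -0.0141]
367 380 [ 0.0099 -0.0026 -0.0339]
397 380 [ 0.0103  0.0055 -0.0346]
368 398 [ 0.0104 -0.0021 -0.0441]
397 398 [ 0.0099  0.0052 -0.0432]
```

Run:
```python
from h import *
def cloud(im,T):
    v,u=np.mgrid[0:384,0:512]; d=im['depth']; P=np.stack([(u-im['cx'])/im['fx']*d,(v-im['cy'])/im['fy']*d,d],-1)@T[:3,:3].T+T[:3,3]; return P,d>0,u,v
for t in('w_held','w_sd2','w_cr'):
    im=load(t); P,ok,u,v=cloud(im,np.array(im['mount']))
    m=ok&(np.linalg.norm(P[...,:2],axis=-1)<.06)&(P[...,2]<.05)&(abs(P[...,0])<.02); Q=P[m]
    i=np.argsort(-Q[:,2])[:4]; print(t,Q[i].round(4), v[m].min())
im=load('s1'); P,ok,u,v=cloud(im,wfc(im)); tp=im['tp']
m=ok&(np.linalg.norm(P[...,:2]-tp[:2],axis=-1)<.04)&(P[...,2]>.1); Q=P[m]; i=np.argsort(Q[:,2])[:8]; print('side',tp,Q[i].round(4), np.c_[u[m],v[m]][i[:3]])
```

```text
w_held [[ 0.0093 -0.0012 -0.0109]
 [ 0.0095  0.0016 -0.0112]
 [ 0.0095 -0.0036 -0.0113]
 [ 0.0095 -0.0007 -0.0114]] 231
w_sd2 [[ 0.0042 -0.025  -0.0099]
 [-0.0069 -0.0249 -0.0103]
 [ 0.004  -0.0249 -0.0104]
 [-0.0062 -0.0248 -0.0105]] 234
w_cr [[ 0.002   0.0444 -0.0198]
 [ 0.0001  0.0445 -0.02  ]
 [-0.0035  0.0443 -0.0201]
 [-0.003   0.0442 -0.0201]] 243
side [ 0.44428448 -0.06694453  0.16085674] [[ 0.4783 -0.0816  0.1016]
 [ 0.4697 -0.0892  0.1049]
 [ 0.4754 -0.084   0.1059]
 [ 0.4715 -0.0922  0.107 ]
 [ 0.443  -0.0625  0.1676]
 [ 0.4519 -0.0633  0.1683]
 [ 0.4394 -0.0636  0.1683]
 [ 0.4321 -0.0649  0.1747]] [[283 184]
 [286 183]
 [284 183]]
```

Both cameras put the real fingertips about 10 mm behind the reported TCP, not 22 mm ahead of it, which explains the miss. The screwdriver hasn't moved, so I'll grasp again with that correction and creep down while checking force.

Run:
```python
from h import *
g=np.array([.410,-.3802])
f0=r.current_contact_force()
r.move_to([*g,.10],down(.3915)); r.move_linear([*g,.012],vel=.12)
for z in (.004,-.001,-.005):
    r.move_linear([*g,z],vel=.04); df=r.current_contact_force()-f0; print(z,df.round(2))
    if df[2]>4: break
r.set_gripper(0.0,40); print(r.current_opening(),r.current_finger_force(),r.current_contact_force())
z=r.current_tool_pos()[2]; print(z)
r.move_linear([*g,.06],vel=.12); print(r.current_opening(),r.current_t())
if r.current_opening()>.15:
    r.move_linear([*g,.25],vel=.25)
    c=SEAT+.154*Y0
    r.move_to([c[0],c[1],.22],down(-.0721)); r.move_linear([c[0],c[1],.13],vel=.15)
    im=shot('wrist','w_held2'); shot('side','s2'); print(r.current_t(),r.current_contact_force(),r.current_tool_pos())
```

```text
0.004 [ 1.41 -0.92  0.41]
-0.001 [ 0.73 -0.17  0.17]
-0.005 [ 1.83 -0.69 -0.22]
0.2779522514432038 39.108513447863515 [-0.73028981  0.18612835  3.73588613]
-0.004744638580103683
0.2747662468993649 14.3333
17.3 [-0.23093099 -0.22546053 -0.28840951] [ 0.44430057 -0.06689697  0.13089855]
```

View pics/w_held2.png

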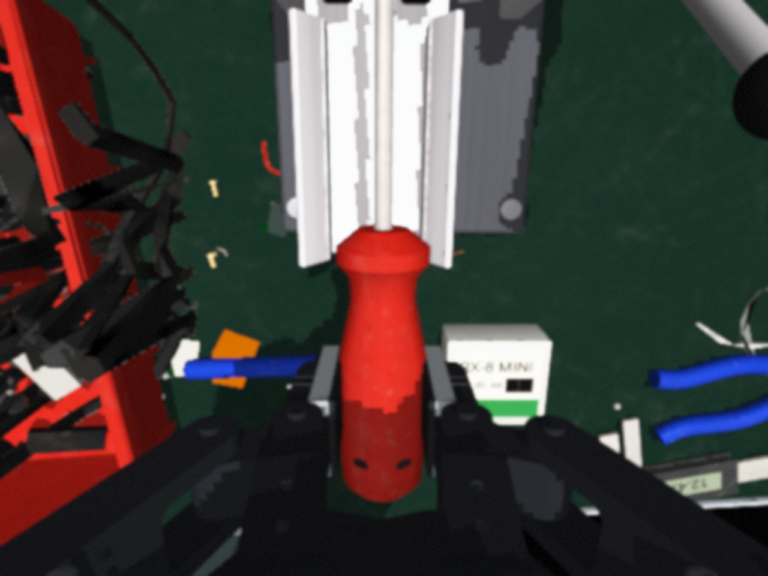

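The screwdriver is held level and centred on the trough, with its axis 18.2 mm above the TCP. I'll lay it in the cradle.

Run:
```python
from h import *
c=SEAT+.154*Y0; f0=r.current_contact_force()
r.move_linear([c[0],c[1],.085],vel=.1)
for z in (.081,.078,.0762):
    r.move_linear([c[0],c[1],z],vel=.04); df=r.current_contact_force()-f0; print(z,df.round(2))
    if df[2]>2.5: break
r.set_gripper(0.6); r.sleep(.3)
print(r.current_contact_force()-f0,r.current_finger_force(),r.current_t())
r.move_linear([c[0],c[1],.25],vel=.2); 
im=shot('wrist','w_laid'); shot('top','t2'); print(r.current_t())
```

```text
0.081 [-0.12  0.29  0.79]
0.078 [ 0.14 -0.4   0.14]
0.0762 [ 0.32  0.99 -0.13]
[-0.04293979  0.5687459  -0.51491125] 0.0 19.3333
20.45
```

View pics/w_laid.png

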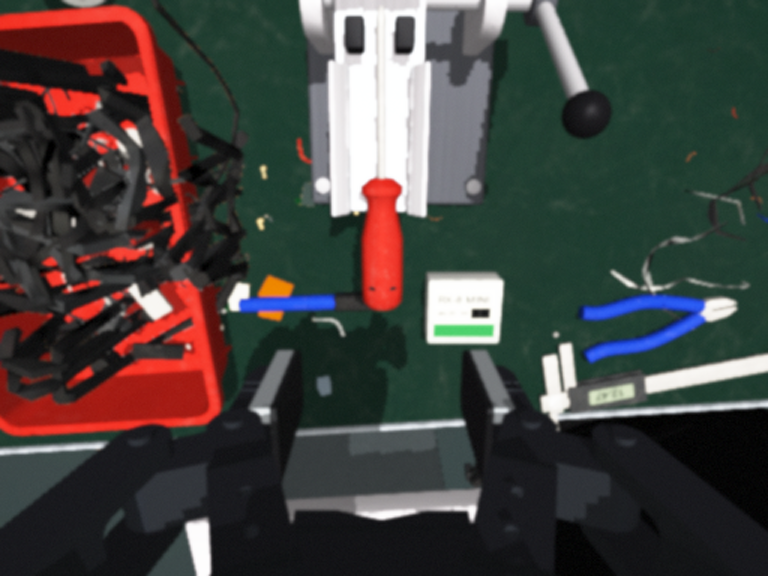

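Run:
```python
from h import *
im=load('w_laid')
for u,v in [(381,8),(382,181),(383,309)]:
    d=px(im,u/1.5,v/1.5,.0935)-SEAT; print('cradle xyz',(d@X0).round(4),(d@Y0).round(4))
yaw=np.pi-.0721; H=SEAT-[0,0,.01]
def K(th): p=np.radians(52)+th; return H-.098*X0+.115*(np.cos(p)*Y0+np.sin(p)*Z0)
def T(th,back=.0215): return K(th)+back*Y0+[0,0,-.017]
def fk(p): 
    q=r.inverse_kinematics(p,down(yaw)); return None if q is None else np.round(q,2)
print(fk(T(0,.05)+[0,0,.09]),fk(T(0)),fk(T(.65)),fk(T(1.31)))
```

```text
cradle xyz -0.0006 0.0112
cradle xyz -0.0014 0.1078
cradle xyz -0.0023 0.1932
[-0.43  0.24  1.77 -0.    1.13 -1.93] [-0.42  0.41  1.79 -0.    0.95 -1.91] [-0.38  0.49  1.59 -0.    1.07 -1.87] [-0.34  0.63  1.4  -0.    1.1  -1.84]
```

The blade tip sits at cradle y = 11 mm, x = -1 mm, so step 1 is done. Now the lever.

Run:
```python
from h import *
yaw=np.pi-.0721; H=SEAT-[0,0,.01]
def K(th): p=np.radians(52)+th; return H-.098*X0+.115*(np.cos(p)*Y0+np.sin(p)*Z0)
def T(th,back=.0215): return K(th)+back*Y0+[0,0,-.017]
r.set_gripper(0.0)
r.move_to(T(0,.05)+[0,0,.09],down(yaw)); r.move_linear(T(0,.05),vel=.15)
f0=r.current_contact_force()
for th in [0,.2,.4,.6,.8,1.0,1.15,1.25,1.29]:
    r.move_linear(T(th),vel=.07); df=r.current_contact_force()-f0; print(th,df.round(1))
    if np.linalg.norm(df)>18: break
r.sleep(.3); print(r.current_t())
shot('top','t3'); shot('wrist','w3'); shot('side','s3')
for p in('s3','t3'):
    a=cv2.imread(f'pics/{p}.png'); 
a=load('s3')['pixels'][120:270,200:330,::-1]; b=load('t3')['pixels'][130:260,250:380,::-1]
f=lambda i:cv2.resize(i,(390,400),interpolation=cv2.INTER_CUBIC); cv2.imwrite('pics/c3.png',np.hstack([f(a),f(b)]))
```

```text
0 [-0.4 -0.   0.2]
0.2 [-3.9 -0.4  2. ]
0.4 [-0.7 -0.1  0.4]
0.6 [-0.9 -0.8  0.1]
0.8 [-0.6 -0.8  0.5]
1.0 [-0.3 -0.5 -0.4]
1.15 [-1.8 -0.4 -0. ]
1.25 [ 0.6 -0.5  0.2]
1.29 [-1.1 -1.  -0.4]
28.725
```

View pics/c3.png

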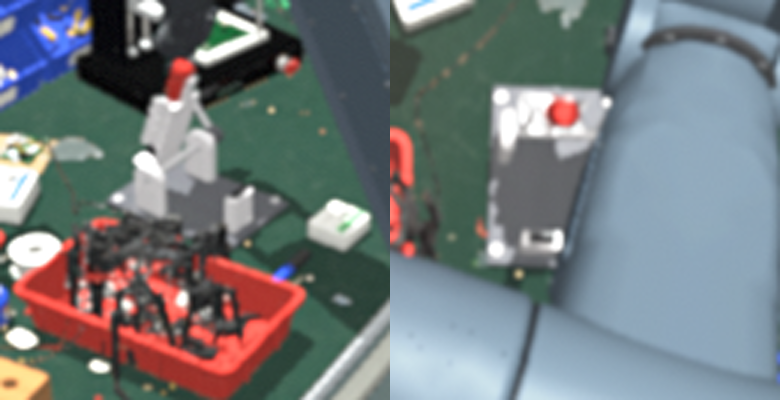

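The cradle is up with the screwdriver standing in it. I'll push on until it meets the stop, then back off and locate the handle end.

Run:
```python
from h import *
yaw=np.pi-.0721; H=SEAT-[0,0,.01]
def K(th): p=np.radians(52)+th; return H-.098*X0+.115*(np.cos(p)*Y0+np.sin(p)*Z0)
def T(th,back=.0215): return K(th)+back*Y0+[0,0,-.017]
f0=r.current_contact_force(); p=T(1.29)
for i in range(8):
    p=p-.0015*Y0; r.move_linear(p,vel=.03); df=r.current_contact_force()-f0; print(i,df.round(1))
    if df@Y0>9: break
r.sleep(.25)
p=p+.03*Y0; r.move_linear(p,vel=.12); r.move_linear([p[0],p[1],.33],vel=.25)
r.set_gripper(0.7)
r.move_to([.40,-.20,.42],down(yaw)); print(r.current_t())
shot('top','t4'); shot('side','s4'); shot('wrist','w4')
for t in('t4','s4','w4'):
    im=load(t); c=im['pixels'].astype(int); v,u=np.mgrid[0:384,0:512]; d=im['depth']
    W=wfc(im); P=np.stack([(u-im['cx'])/im['fx']*d,(v-im['cy'])/im['fy']*d,d],-1)@W[:3,:3].T+W[:3,3]
    m=(d>0)&(c[...,0]>110)&(c[...,0]>2*c[...,1])&(abs(P[...,0]-.57)<.06)&(abs(P[...,1]+.075)<.05)&(P[...,2]>.12)
    Q=P[m]; print(t,m.sum())
    if m.sum()>5:
        # cradle coords at 75deg
        th=1.31; y1=np.cos(th)*Y0+np.sin(th)*Z0; z1=np.cos(th)*Z0-np.sin(th)*Y0; D=Q-H
        print('world pct',np.percentile(Q,[2,50,98],axis=0).round(4).tolist()); print('x',np.percentile(D@X0,[2,50,98]).round(4),'y',np.percentile(D@y1,[2,50,98]).round(4),'z',np.percentile(D@z1,[2,50,98]).round(4), 'expect y end .180, z .0105-.0365')
```

```text
0 [-5.2  0.9  1. ]
1 [-7.4  0.2 -1.8]
2 [-14.   -0.2   1.1]
32.675
t4 57
world pct [[0.5658, -0.0848, 0.2132], [0.5761, -0.0742, 0.2488], [0.5887, -0.0666, 0.2541]]
x [-0.0087  0.002   0.0097] y [0.1421 0.1784 0.1829] z [0.015  0.0253 0.0338] expect y end .180, z .0105-.0365
s4 70
world pct [[0.5624, -0.0854, 0.203], [0.5785, -0.0673, 0.2382], [0.5944, -0.0603, 0.2536]]
x [-0.0094  0.0088  0.0159] y [0.1307 0.1674 0.1837] z [0.0122 0.0224 0.0346] expect y end .180, z .0105-.0365
w4 0
```

View pics/w4.png

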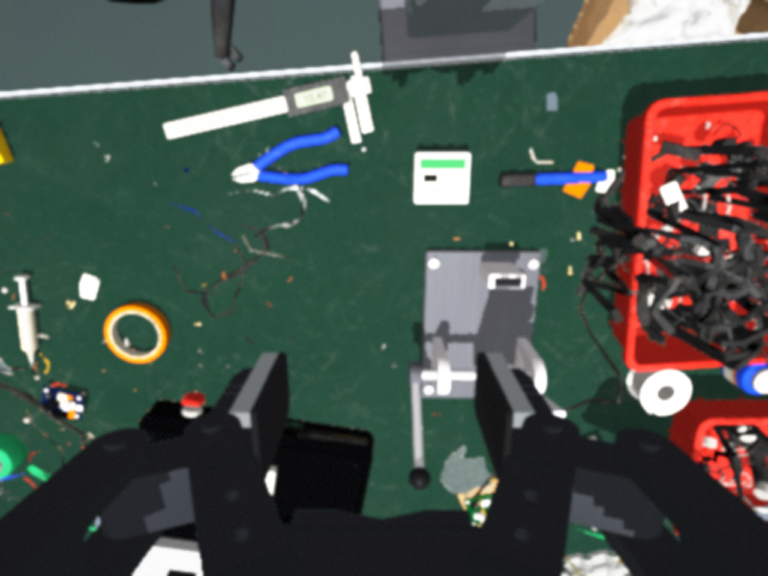

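The stop is reached (14 N), and the handle end is where the model predicts (y 0.18, z 0.024, x about 0). Now I'll grasp the handle end and take the screwdriver out.

```bash
cat >> h.py <<'E'
TH=1.31; HG=SEAT-[0,0,.01]; Y1=np.cos(TH)*Y0+np.sin(TH)*Z0; Z1=np.cos(TH)*Z0-np.sin(TH)*Y0
QG=R.from_matrix(np.c_[np.cross(X0,-Y1),X0,-Y1]).as_quat()
def A(s,x=.001): return HG+.0237*Z1+s*Y1+x*X0
YV=np.pi-.0721
E
python3 - <<'E'
from h import *
print(R.from_quat(QG).as_matrix()[:,0].round(2))
for s in(.26,.128,.34): print(s,A(s).round(3),None if (q:=r.inverse_kinematics(A(s),QG)) is None else q.round(2))
r.move_to(A(.26),QG); f0=r.current_contact_force()
r.move_linear(A(.16),vel=.15); print((r.current_contact_force()-f0).round(1))
r.move_linear(A(.128),vel=.06); print((r.current_contact_force()-f0).round(1))
r.set_gripper(0,40); print(r.current_opening(),r.current_finger_force(),(r.current_contact_force()-f0).round(1),r.current_t())
if r.current_opening()>.15:
    r.move_linear(A(.16),vel=.06); print((r.current_contact_force()-f0).round(1))
    r.move_linear(A(.34),vel=.2); print(r.current_opening(),(r.current_contact_force()-f0).round(1))
    r.move_linear(A(.34)+.1*X0,vel=.25)
    r.move_to([.45,.39,.33],down(np.pi)); r.sleep(.2); shot('wrist','w5'); shot('side','s5'); print(r.current_opening(),r.current_t(),r.current_q().round(2))
E
```

```text
[-0.96  0.07 -0.26]
0.26 [ 0.553 -0.074  0.327] [-0.24  0.15  1.68  0.05  1.06 -1.75]
0.128 [ 0.587 -0.076  0.2  ] [-0.23  0.34  1.76  0.06  0.79 -1.76]
0.34 [ 0.533 -0.072  0.405] [-0.24  0.07  1.59  0.05  1.23 -1.75]
[-0.6  0.6  0.2]
[-1.1  0.7  1. ]
0.28258072287366126 39.01994937361451 [-1.7  1.3  4.3] 35.6
[0.1 0.3 0.3]
0.28798683953588816 [-0.8  0.2  0.2]
0.2880730102848396 39.5917 [ 0.64  0.35  1.38 -0.    1.41 -0.93]
```

View pics/w5.png

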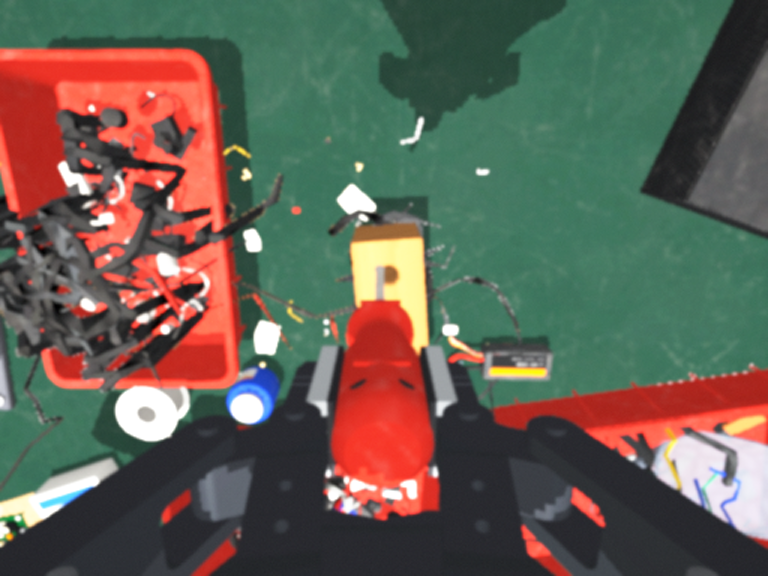

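The screwdriver is held well. The blade tip is near (380,268) and the block hole nearest the robot at (391,274). I'll take an enlarged crop for accuracy.

Run:
```python
from h import *
im=load('w5'); I=im['pixels'][140:215,220:300,::-1]; cv2.imwrite('pics/c5.png',cv2.resize(I,None,fx=7.5,fy=7.5,interpolation=cv2.INTER_CUBIC))
T=load('top0'); S=load('s5')
a=cv2.resize(T['pixels'][165:235,130:180,::-1],None,fx=8,fy=8,interpolation=cv2.INTER_CUBIC); cv2.imwrite('pics/c6.png',a)
# block top-face from t4 depth (arm clear)
for t in('top0','s4','w5'):
    i=load(t); c=i['pixels'].astype(int); v,u=np.mgrid[0:384,0:512]; d=i['depth']; W=wfc(i)
    P=np.stack([(u-i['cx'])/i['fx']*d,(v-i['cy'])/i['fy']*d,d],-1)@W[:3,:3].T+W[:3,3]
    m=(d>0)&(abs(P[...,2]-.085)<.006)&(abs(P[...,0]-.53)<.11)&(abs(P[...,1]-.39)<.06)&(c[...,0]>c[...,2]+40)&(c[...,1]*1.8>c[...,0])
    rect=cv2.minAreaRect(P[m][:,:2].astype(np.float32)*1000); print(t,m.sum(),rect,P[m][:,2].mean())
```

```text
top0 830 ((533.7113647460938, 397.1933288574219), (150.89276123046875, 61.64485168457031), 4.375927448272705) 0.08472173003486953
s4 652 ((533.1964721679688, 400.5826110839844), (155.18594360351562, 65.9273910522461), 4.871327877044678) 0.08427445442845335
w5 1950 ((511.39727783203125, 397.1737976074219), (106.14335632324219, 59.97995376586914), 4.489412784576416) 0.08382914684689032
```

View pics/c5.png

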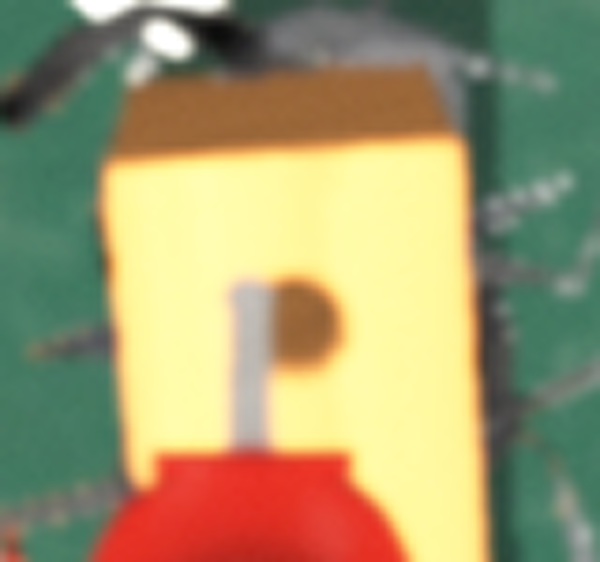

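Run:
```python
from h import *
im=load('w5'); M=np.array(im['mount'])
h=px(im,259.6,183.1,.085); print('hole',h)
d=np.array([(253.6-im['cx'])/im['fx'],(177.6-im['cy'])/im['fy'],1]); w=M[:3,:3]@d
t=(.127-M[2,3])/w[2]; tip=M[:3,3]+t*w; print('tip in tool',tip, 'tp',im['tp'])
tw=R.from_quat(im['tq']).as_matrix()@tip+im['tp']; print('tip world',tw)
np.save('ht.npy',[h,tw-im['tp']])
```

```text
hole [0.48834672 0.3958424  0.085     ]
tip in tool [ 0.00097824 -0.00119342  0.127     ] tp [0.45052337 0.38928738 0.33035032]
tip world [0.44961192 0.388132   0.20334947]
```

The hole at (0.488, 0.396) agrees with the block fit (0.489, 0.394), and the blade is straight to within 1 mm. Inserting.

Run:
```python
from h import *
x,y=.4891,.3965
r.move_linear([x,y,.32],vel=.15); r.move_linear([x,y,.235],vel=.12); f0=r.current_contact_force(); print(r.current_tool_pos())
z=.235; stop=False
for z in (.215,.195,.175,.155,.145,.140,.137,.135,.133):
    r.move_linear([x,y,z],vel=.06); df=r.current_contact_force()-f0; print(z,df.round(1))
    if np.linalg.norm(df)>6: break
r.sleep(.1); shot('wrist','w6'); print(r.current_t())
if z<.142:
    r.set_gripper(0.55); r.sleep(.3); p=r.current_tool_pos()
    r.move_linear([p[0],p[1],.27],vel=.15); r.move_linear([.40,.36,.33],vel=.2); r.sleep(.3)
    shot('side','s7'); shot('wrist','w7'); shot('top','t7'); print(r.current_t())
    f=lambda n,a,b,c,d:cv2.resize(load(n)['pixels'][a:b,c:d,::-1],(390,400),interpolation=cv2.INTER_CUBIC)
    cv2.imwrite('pics/c7.png',np.hstack([f('s7',170,320,120,260),f('w7',100,300,160,350)]))
    for t in('s7','t7'):
        im=load(t); c=im['pixels'].astype(int); v,u=np.mgrid[0:384,0:512]; d=im['depth']; W=wfc(im)
        P=np.stack([(u-im['cx'])/im['fx']*d,(v-im['cy'])/im['fy']*d,d],-1)@W[:3,:3].T+W[:3,3]
        m=(d>0)&(c[...,0]>100)&(c[...,0]>2*c[...,1])&(abs(P[...,0]-x)<.05)&(abs(P[...,1]-y)<.04)&(P[...,2]>.09)
        print(t,m.sum(),np.percentile(P[m],[2,50,98],axis=0).round(4).tolist() if m.any() else '')
```

```text
[0.48930934 0.39674572 0.23594663]
0.215 [-1.1  0.4 -0.3]
0.195 [-2.1  0.6 -1.1]
0.175 [-1.   1.3 -0.5]
0.155 [-0.4  0.6 -0.4]
0.145 [-1.4  0.6 -0.3]
0.14 [-1.8  0.9 -1. ]
0.137 [-1.3  1.  -1. ]
0.135 [-2.3  0.2 -1.6]
0.133 [-1.7  0.5  4. ]
44.275
47.1583
s7 155 [[0.4765, 0.3872, 0.1096], [0.4842, 0.4028, 0.1606], [0.4977, 0.4096, 0.1865]]
t7 106 [[0.4783, 0.3801, 0.1128], [0.4874, 0.3877, 0.1811], [0.5, 0.4035, 0.1875]]
```

View pics/c7.png

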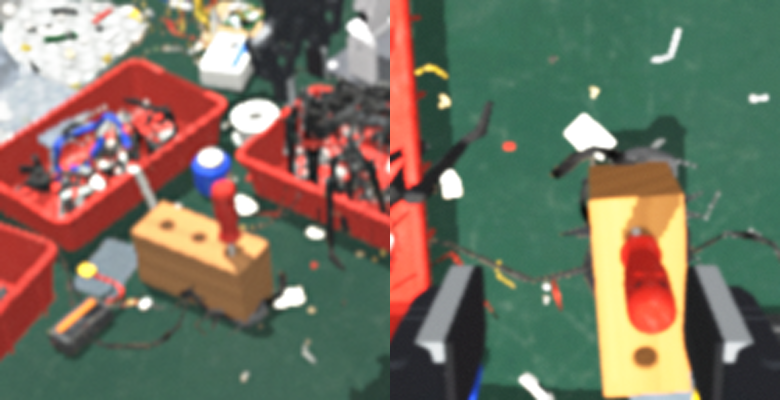

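The screwdriver stands fully in the hole: the handle top is at 0.187 m, so the tip is about 6 mm above the bench. It is released and the gripper is clear, so I'm handing in.

```bash
python3 -c "
from cell import r
print(r.hand_in())"
```

```text
the job is handed in; nothing more can be done
None
```

The job is handed in at about 47 s of the 72 s allowed: the screwdriver was racked in the cradle, stood up against the stop, and now stands blade down and released in the block hole nearest the robot; the hand-in call returned no verdict.

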